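# Thread the spout elbow into the clamped test sleeve and clock it over the cup

## Robot

A 6-joint arm with a two-finger parallel gripper is mounted at the origin on the work surface. World frame = base frame: x ahead of the robot, y to its left, z up, the work surface at z = 0. Lengths are in m, angles in degrees, forces in N, time in s.
With the tool pointing down it reaches from about 0.375 to 0.9 m from the base axis. Payload 3.1 kg.
Tool frame: the origin (TCP) lies on the centre line of the jaws, within the pads' length; the fingertips stand 25 mm ahead of it and the grasp point (between the pads) lies 6 mm ahead of it; z points along the fingers, y is the line along which they close (so a half turn about z gives the same grasp; the last joint's range is limited). The gripper opens to 87 mm and grips with 3 to 60 N. Pads are 19 mm wide; open, the fingers measure 117 mm over their backs; the gripper's body (75 mm by 190 mm) begins 51 mm behind the grasp point.
Start: joints at [-76.519, 30.224, 82.088, -0, 67.689, -10.227], TCP at [0.251, -0.572, 0.248] pointing down, gripper open.
Joint ranges: [-176.69, 176.69], [-43.24, 126.21], [12.49, 139.97], [-82, 262], [0, 151.66], [-163.58, 163.58]. Speed limits (degrees/s): [159.86, 159.86, 180, 180, 180, 180].

## Interface

Orientations are given as a 3x3 rotation matrix whose columns are the frame's x, y, z axes.
In Python, from rig import * gives the robot as it stands.
- The arm moves only by the tool step_arm, never from a script. Its argument "steps" is a list of rows, each a list of 7 numbers: the shift along the tool's x, y, z normalised to -1 to 1, where 1 is 0.3 m, then the turn, a rotation vector about the tool's x, y, z normalised to -1 to 1, where 1 is 45 degrees, then the gripper's target within -1 to 1 (shut at 1, half-way at 0, fully open at -1). A call has 1 to 8 rows; each row is the pose to reach, as a shift and turn from the pose commanded when the call began, along the tool's axes at that moment; what a row does not reach only later rows make up. A row lasts 1/12 s, in which the tool goes at most 41.7 mm and 7.16 degrees, less where a joint would pass 70% of its speed; a pose out of reach is approached as far as the arm can. A call with a number of a shift or a turn outside -1 to 1 is refused whole. A call with a gripper value outside its range is refused whole. The fingers move at their own pace and stop on an object; the grip force is fixed at half the most. Time passes only in rows, so rows that repeat a pose let the fingers close. It gives the time, the measured TCP pose, the force, the opening and the grip force at its end, in the units of the state.
- read_state(): the state, without advancing time (a new reading comes with each control period).
- capture(name): name is "side" or "top" or "wrist"; returns a dict with "image" (480x640x3 uint8, red, green, blue), "vertical_fov" (degrees; the focal length in pixels is half the picture's height over the tangent of half this angle, whatever the lens; pixels are square), "cx", "cy" (the principal point, pixels), "world_from_camera" (4x4, takes a point from camera to world coordinates); the wrist camera has in their place "T_tool_cam" (4x4, takes a point from camera to tool coordinates, whose origin is the TCP and whose axes are the flange's). Camera axes: x right, y down, z forward; pixel columns grow to the right and rows downward; lengths in m; the calibration is good to about 2 mm. A picture is of the moment at which its call begins: read the wrist's pose just before it. There is no depth.
- hand_in(): hands the job in; it is judged then, once.
The state is a dict: "time_s": time; "joint_positions": joint angles; "qvel": joint speeds; "tau": joint torques, N m; "position": TCP position; "tcp_rot": TCP orientation; "force": force on the tool from outside, world axes, zero at the start; "moment": the same for the moment, N m; "opening": opening from 0.0 (shut) to 1.0 (fully open); "grasp_force": force on a finger pad.
Only numpy, scipy, OpenCV 4.12 (cv2) and the standard library are available. Lean on these libraries where they do the work, as an engineer would, in place of code of your own. Each camera call takes 0.05 s, during which the arm holds its last target. There are 200 camera calls.

## Task

Take the spout elbow out of the rack and screw it into the clamped sleeve: start it gently by feel, then turn it clockwise so that the thread draws it down against the seal ring and resistance rises, and stop with its spout over the middle of the collecting cup. Never force it, never turn it well past the cup, and leave the other fitting in the rack and the loose things on the bench where they are.

Things in the scene. Friction and masses are not known exactly. Their poses are not given: they have to be found in the camera images.
- elbow: The loose steel spout elbow, 0.18 to 0.28 kg, standing upright in one of the rack's two holes. Origin: centre of the underside of its round flange (46 mm across, 5 mm thick), which rests on the rack's top. z up, x along the spout. Below the flange a round shank 20 mm across reaches 24 mm down, its last 5 mm tapered to 13 mm. Raise it 30 mm or more to clear the rack.
- grip (a point): Middle of the elbow's square body, on its axis, 27 mm above its origin. The body is 26 x 26 mm (flats across x and y) and rises from 5 to 42 mm above the origin. Grip it across its two y faces, clear of the spout on the +x face.
- lugs (a point): On the elbow's axis, 14.9 mm below its origin: the centre of its two thread lugs, stubs 4 mm wide and high, round on top and flat below, that stick out of the shank along the elbow's +x and -x, 30 mm over both. They are its male thread.
- spout (a point): The open lower end of the elbow's 12 mm thick spout, which leaves the body 26 mm above the origin, runs out along x and turns down: 60 mm from the axis, 12 mm above the origin.
- fixture: The fixed clamp fixture: steel base plate 160 x 130 x 12 mm, low jaws (57 mm high) holding a round upright sleeve 52 mm across, with a small cup on its +x side. Origin on the bench under the sleeve's axis; x points from the sleeve to the cup, z up.
- mouth (a point): Centre of the rim of the clamped female sleeve (52 mm across), 85 mm above the bench; axes as the fixture's. Right-hand thread: clockwise from above tightens. It counts as seated when drawn down so that the elbow's origin is under 6.3 mm above this point; lying loose on the seal it is at 7 mm. The thread holds it when released.
- lips (a point): Centre of the two flat lips inside the mouth, 1 mm below the rim, bore 21.6 mm. The shank enters it and the lugs come to rest on the lips (elbow origin 16 mm above the rim). Two opposite slots between the lips, just 0.1 rad wider than a lug, let the lugs through: the elbow then drops about 9 mm onto the seal ring. A stop bounds each slot anticlockwise.
- thread (a point): On the axis, 8 mm below the rim. Lugs meet slots with the spout 1.65 (+-0.7) rad anticlockwise of the cup; the exact angle is unmarked, differs each time: press with a few N and turn to find it. Half a turn off is wrong. From the slot clockwise turning is nearly free for about 0.6 rad, then draws the elbow down 3.7 mm/rad against the seal. A hard stop comes at 2.5 rad, past the cup.
- seal: The black sprung seal ring round the sleeve's mouth, 46 mm across, top 7 mm above the rim when free; it gives 1.3 N per mm after a preload of 4 N. Origin at the rim's centre, 7 mm under its top, moving down with it.
- cup (a point): Centre of the mouth of the collecting cup (aluminium, 42 mm across), 60 mm from the sleeve's axis, 5 mm lower than the sleeve's rim.
- rack: The fixed aluminium block 75 x 200 x 40 mm with two 37 mm holes 34 mm deep, at 55 mm to either side of its middle along its y. Origin under its middle on the bench; top 40 mm up.
- nipple: The other fitting in the rack: straight, round, no spout, 43 mm above its flange. Same origin as the elbow's. Leave it alone.
- nut: Loose steel ring nut 42 mm across, 14 mm high, lying on the bench. A bystander.
- collar: Loose dark steel collar 52 mm across, 22 mm high. A bystander.
- oil: Grey bottle 56 mm across, 140 mm high. A bystander.
- body: Steel injector body, round, 32 mm across, 70 mm high, standing. A bystander.
- spanner: Steel open-ended spanner lying flat. A bystander.
- mouse: Black computer mouse 105 x 62 x 34 mm. A bystander.
Not all that is in view belongs to the job. What is shaped like the elbow but purple, red or yellow is not meant.

How it is judged (in metres and radians):
On the way, in this order (a step that is already met when the one before it is completed fails the run):
1. the elbow is lifted out of the rack (height (world z) of elbow above 0.07 m), for 0.1 s.
2. the elbow has dropped into the thread's start and lies on the seal, not yet at the cup (horizontal distance between elbow and mouth below 0.003 m and z of elbow in the frame of mouth below 0.0095 m and horizontal distance between spout and cup above 0.03 m), for 0.1 s.
At the end, for the whole second after the job is handed in: the elbow is upright in the sleeve (axis within 3 mm, tilt under 0.09 rad), drawn down by the thread so that its flange is less than 6.3 mm above the rim (the free seal stands 7 mm), its spout's end within 10 mm sideways of the cup's centre (about 9 degrees of turn), at rest and released (horizontal distance between elbow and mouth below 0.003 m and z of elbow in the frame of mouth below 0.0063 m and angle between the z axis of elbow and the z axis of fixture, either way round below 0.09 rad and horizontal distance between spout and cup below 0.01 m and linear speed of elbow below 0.01 m/s); the robot touches nothing.
It fails at once if the elbow presses on the sleeve, seal or fixture with more than 45 N (contact force between elbow and fixture above 45 N).
It fails at once if the threaded-in elbow is turned more than about 25 degrees past the cup (z of elbow in the frame of mouth below 0.007 m and horizontal distance between elbow and mouth below 0.003 m and y of spout in the frame of fixture below -0.025 m).
It fails at once if the other fitting in the rack is moved more than 20 mm (distance of nipple from where it was at the start of the episode above 0.02 m).
It fails at once if a bystander is moved more than 30 mm (distance of any of nut, collar, oil, body, spanner, mouse from where it was at the start of the episode above 0.03 m).
It also fails if it takes over 72 s, if anything falls off the work surface, if the arm or the gripper's body presses on something with over 40 N, if the wrist force passes 120 N, or if a joint passes its speed limit or range.

## Working session

There is one attempt and no reset: what is moved stays moved. The work goes in short steps, Python scripts to look and compute and a tool call to move; the robot and the scene stay as the last step left them, time stands still between calls to the robot, and variables do not carry over. Pictures are saved under pics/ and viewed, at most 10 in all, crops included, and the job is handed in when it is done.

Besides the shell and the picture viewer there is one more tool, called as name(argument=value, ...), one argument or row to a line, values as JSON. step_arm: Moves the arm, as the interface text tells. Scaled input: -1 to 1 covers 0.3 m each way for a shift and 45 degrees each way for a turn. Its arguments: {"type":"object","properties":{"steps":{"type":"array"}},"required":["steps"]}

```bash
mkdir -p pics
cat > h.py <<'E'
from rig import *
import numpy as np, cv2
def cap(n):
    s=read_state(); c=capture(n); im=c["image"]; f=im.shape[0]/2/np.tan(np.radians(c["vertical_fov"])/2)
    if "world_from_camera" in c: T=np.array(c["world_from_camera"])
    else:
        W=np.eye(4); W[:3,:3]=np.array(s["tcp_rot"]); W[:3,3]=s["position"]; T=W@np.array(c["T_tool_cam"])
    return im,(f,c["cx"],c["cy"],T)
def onz(k,u,v,z):
    f,cx,cy,T=k; d=T[:3,:3]@np.array([(u-cx)/f,(v-cy)/f,1]); o=T[:3,3]
    return o+d*(z-o[2])/d[2]
def proj(k,p):
    f,cx,cy,T=k; q=T[:3,:3].T@(np.array(p)-T[:3,3]); return q[0]/q[2]*f+cx,q[1]/q[2]*f+cy
def save(n,im): cv2.imwrite("pics/"+n+".png",cv2.cvtColor(im,cv2.COLOR_RGB2BGR))
E
python3 - <<'E'
from h import *
for n in("top","side"):
    im,k=cap(n); save(n+"0",im); np.savez(n+"0",im=im,f=k[0],cx=k[1],cy=k[2],T=k[3]); print(n,k[0],k[3].round(3).tolist())
s=read_state(); print(s["force"],s["tcp_rot"],s["time_s"])
E
```

```text
top 534.729323847324 [[0.016, -0.997, 0.07, 0.48], [-1.0, -0.015, 0.014, -0.051], [-0.013, -0.07, -0.997, 1.43], [0.0, 0.0, 0.0, 1.0]]
side 517.2489052732283 [[-0.849, -0.324, 0.416, 0.082], [-0.528, 0.537, -0.659, 0.719], [-0.01, -0.779, -0.627, 0.784], [0.0, 0.0, 0.0, 1.0]]
[ 0.07824092 -0.03629103 -0.99516326] [[ 9.15588049e-01  4.02117234e-01 -5.05200308e-04]
 [ 4.02117442e-01 -9.15586157e-01  1.88460733e-03]
 [ 2.95278676e-04 -1.92867380e-03 -9.99998097e-01]] 0.1
```

View pics/top0.png

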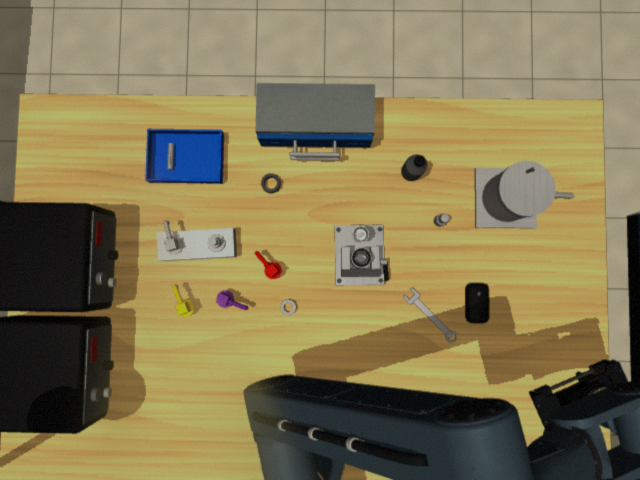

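View pics/side0.png

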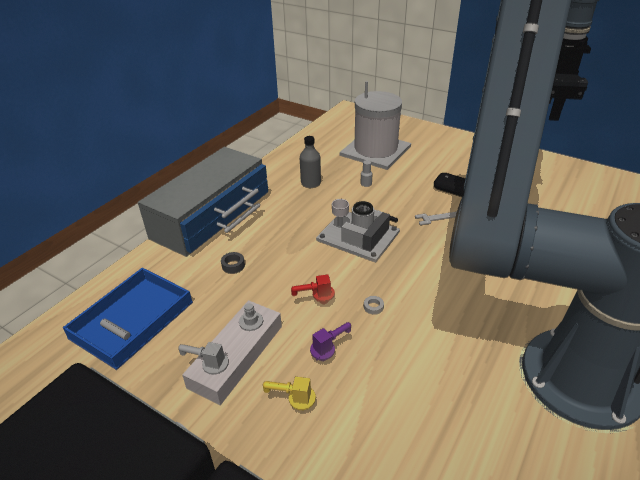

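Candidates for the elbow (top view):
- Steel elbow in the rack, (171,240). I choose this one: it is steel, has a spout, and stands in the rack.
- Steel nipple, (217,242): no spout.
- Red elbow (268,265), purple elbow (230,299) and yellow elbow (183,300): wrong colours.

The fixture's sleeve is at (362,257) and its cup at (362,233). I'll check the choice in one crop.

Run:
```python
from h import *
d=np.load("top0.npz"); im=d["im"]; k=(float(d["f"]),float(d["cx"]),float(d["cy"]),d["T"])
a=cv2.resize(im[210:270,150:245],None,fx=4.2,fy=4.2,interpolation=cv2.INTER_CUBIC)
b=cv2.resize(im[215:295,325:400],None,fx=4.2,fy=4.2,interpolation=cv2.INTER_CUBIC)
H=max(a.shape[0],b.shape[0]); o=np.zeros((H,a.shape[1]+b.shape[1],3),np.uint8); o[:a.shape[0],:a.shape[1]]=a; o[:b.shape[0],a.shape[1]:]=b
save("crop1",o); print(a.shape,b.shape)
print("elbow",onz(k,171,240,.07),"nip",onz(k,217,242,.07),"sleeve",onz(k,362,257,.085),"cup",onz(k,362,233,.08))
```

```text
(252, 399, 3) (336, 315, 3)
elbow [0.56941412 0.34170347 0.07      ] nip [0.56607426 0.22359961 0.07      ] sleeve [ 0.53289199 -0.14577863  0.085     ] cup [ 0.59382712 -0.14551521  0.08      ]
```

View pics/crop1.png

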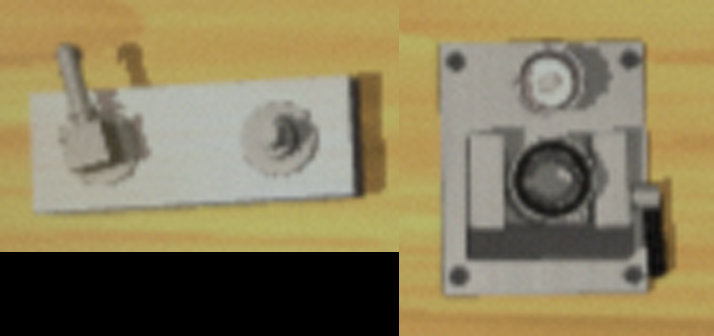

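The crop confirms the choice. The steel elbow's body is at crop (90,142), its spout points up at (68,48), and the nipple is at (280,140). The fixture bore is at (550,178) and the cup at (550,82), so fixture x is about world x. Next I'll move the wrist camera over the elbow.

step_arm(
  steps=[
    [0.72,-0.78,0,0,0,0,-1],
    [0.72,-0.78,0,0,0,0,-1],
    [0.72,-0.78,0,0,0,0,-1],
    [0.72,-0.78,0,0,0,0,-1],
    [0.72,-0.78,0,0,0,0,-1],
    [0.72,-0.78,0,0,0,0,-1],
    [0.72,-0.78,0,0,0,0,-1],
    [0.72,-0.78,0,0,0,0,-1],
  ],
)

```text
time_s: 0.77
position: [0.3547, -0.2668, 0.2471]
tcp_rot: [[0.915, 0.403, -0.001], [0.403, -0.915, 0.003], [0.0, -0.003, -1.0]]
force: [0.1, 0.3, -0.3]
opening: 0.994
grasp_force: 0.0
```

step_arm(
  steps=[
    [0.72,-0.78,0,0,0,0,-1],
    [0.72,-0.78,0,0,0,0,-1],
    [0.72,-0.78,0,0,0,0,-1],
    [0.72,-0.78,0,0,0,0,-1],
    [0.72,-0.78,0,0,0,0,-1],
    [0.72,-0.78,0,0,0,0,-1],
    [0.72,-0.78,0,0,0,0,-1],
    [0.72,-0.78,0,0,0,0,-1],
  ],
)

```text
time_s: 1.43
position: [0.4589, 0.0333, 0.2475]
tcp_rot: [[0.915, 0.404, 0.0], [0.404, -0.915, 0.001], [0.0, -0.001, -1.0]]
force: [-0.3, -0.4, 0.1]
opening: 0.998
grasp_force: 0.0
```

Run:
```python
from h import *
s=read_state(); print(s["position"],s["tcp_rot"],s["joint_positions"],s["time_s"])
s=capture("wrist"); print(np.array(s["T_tool_cam"]).round(3).tolist(),s["vertical_fov"]); save("w1",s["image"])
# also top view of fixture, arm away
im,k=cap("top"); np.savez("top1",im=im)
```

```text
[0.45894243 0.03334765 0.24748772] [[ 9.14754906e-01  4.04009228e-01  7.69258255e-05]
 [ 4.04008974e-01 -9.14754514e-01  9.63116992e-04]
 [ 4.59476398e-04 -8.49937270e-04 -9.99999533e-01]] [-9.83752242e+00  1.75788087e+01  1.04942709e+02  6.53721013e-02
  5.74835847e+01  5.62982818e+01] 1.4333
[[-0.001, -0.963, -0.269, 0.072], [1.0, -0.001, -0.0, -0.0], [-0.0, -0.269, 0.963, -0.136], [0.0, 0.0, 0.0, 1.0]] 58.86482198806718
```

step_arm(
  steps=[
    [0.74,-0.78,0,0,0,0.24,-1],
    [0.74,-0.78,0,0,0,0.24,-1],
    [0.74,-0.78,0,0,0,0.24,-1],
    [0.74,-0.78,0,0,0,0.24,-1],
    [0.74,-0.78,0,0,0,0.24,-1],
    [0.74,-0.78,0,0,0,0.24,-1],
    [0.74,-0.78,0,0,0,0.24,-1],
    [0.74,-0.78,0,0,0,0.24,-1],
  ],
)

```text
time_s: 2.2
position: [0.5685, 0.3347, 0.247]
tcp_rot: [[0.975, 0.223, -0.001], [0.223, -0.975, -0.001], [-0.001, 0.0, -1.0]]
force: [1.2, -0.8, -0.3]
opening: 0.998
grasp_force: 0.0
```

Run:
```python
from h import *
im,k=cap("wrist"); save("w2",im); np.savez("w2",im=im,f=k[0],cx=k[1],cy=k[2],T=k[3])
```

```text
(no output)
```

View pics/w2.png

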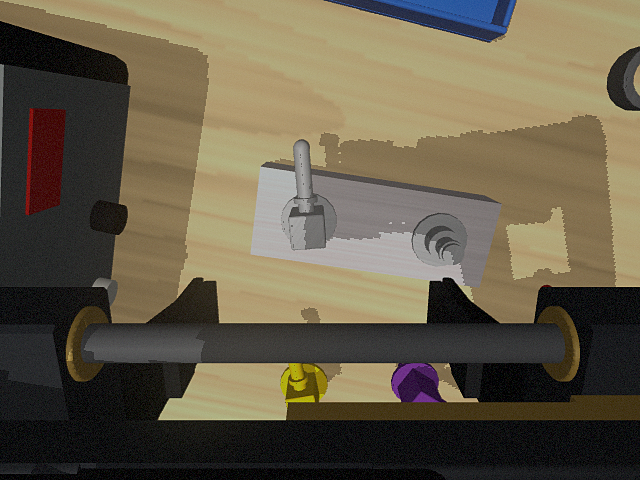

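The elbow body is at about (308,228), with the spout up to (301,145) and the flange around (308,217). The nipple is at (440,240). I'll zoom in to measure corners.

Run:
```python
from h import *
im=np.load("w2.npz")["im"]
c=cv2.resize(im[135:260,260:360],None,fx=4.8,fy=4.8,interpolation=cv2.INTER_CUBIC)
c=np.clip(c.astype(float)*1.3,0,255).astype(np.uint8)
for i in range(0,100,10): cv2.line(c,(int(i*4.8),0),(int(i*4.8),5),(255,0,0),2)
for i in range(0,125,10): cv2.line(c,(0,int(i*4.8)),(5,int(i*4.8)),(255,0,0),2)
save("w2c",c)
```

```text
(no output)
```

View pics/w2c.png

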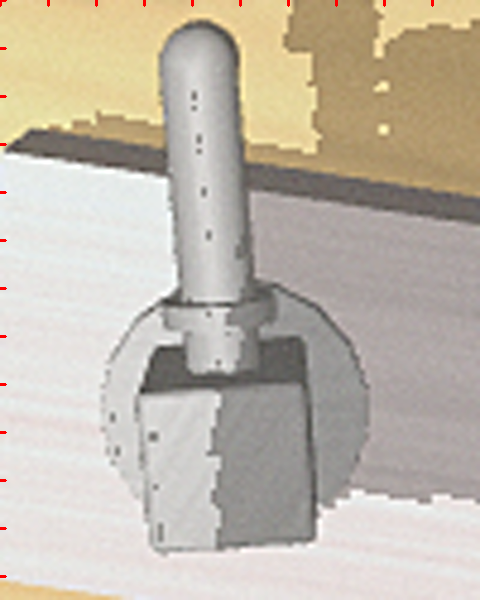

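The crop shows the top face corners at (138,393), (310,380), (316,540) and (154,552), the flange edges at x=102 and x=370, and the spout tip at (198,22).

Run:
```python
from h import *
d=np.load("w2.npz"); k=(float(d["f"]),float(d["cx"]),float(d["cy"]),d["T"])
P=lambda x,y,z: onz(k,260+x/4.8,135+y/4.8,z)
q=[P(*c,.082) for c in((138,393),(310,380),(316,540),(154,552))]
print("top ctr",np.mean(q,0),"sides",[np.linalg.norm(q[i]-q[i-1]).round(4) for i in range(4)])
ang=lambda a:np.degrees(np.arctan2(a[1],a[0]))
print("dir",ang(q[0]-q[3]),ang(q[1]-q[2]),ang(q[0]-q[1])-90)
fl=[P(102,412,.045),P(370,412,.045),P(255,280,.045)]; print("flange",(fl[0]+fl[1])/2,np.linalg.norm(fl[0]-fl[1]),fl[2])
# spout axis: left/right edges of tube at z .066
m=[P((160+240)/2,60,.066),P((180+252)/2,290,.066)]; print("spout",m,ang(m[0]-m[1]))
# rack long edge direction at z .04: y
a,b=P(25,150,.04),P(480,220,.04); print("rackdir",ang(a-b)-90)
# top cam check
d=np.load("top0.npz"); k2=(float(d["f"]),float(d["cx"]),float(d["cy"]),d["T"])
print("topcam body",onz(k2,171.4,243.8,.082))
print("topcam sees flange ctr",onz(k2,174.5,245,.045))
print(read_state()["position"],read_state()["tcp_rot"][0])
# fixture from top: bore circle & cup & base corners
im=d["im"]
P2=lambda x,y,z: onz(k2,325+(x-399)/4.2,215+y/4.2,z)
c=[P2(*p,.012) for p in((442,42),(646,42),(648,293),(444,294))]
print("base",np.mean(c,0),[np.linalg.norm(c[i]-c[i-1]).round(3) for i in range(4)],ang(c[0]-c[3]),ang(c[1]-c[2]))
print("ring",P2(550,178,.092),"cup",P2(550,82,.08))
```

```text
top ctr [0.55765182 0.34308493 0.082     ] sides [np.float64(0.0253), np.float64(0.0261), np.float64(0.0253), np.float64(0.0251)]
dir 17.20537996728583 14.991287367341492 17.231303649217466
flange [0.55738619 0.34312397 0.045     ] 0.0456511360508761 [0.5802732  0.34487416 0.045     ]
spout [array([0.61514678, 0.36073809, 0.066     ]), array([0.58102309, 0.35087632, 0.066     ])] 16.11933871380929
rackdir 4.080505070672203
topcam body [0.55899201 0.33687769 0.082     ]
topcam sees flange ctr [0.55814919 0.33932601 0.045     ]
[0.57097287 0.34108901 0.24709753] [0.97409505 0.22608959 0.0047254 ]
base [ 0.54143144 -0.14488405  0.012     ] [np.float64(0.159), np.float64(0.129), np.float64(0.158), np.float64(0.128)] 1.2333428183491937 0.8699942710868658
ring [ 0.53162466 -0.14268045  0.092     ] cup [ 0.58991963 -0.14290682  0.08      ]
```

step_arm(
  steps=[
    [-0.04,-0.016,0.27,0,0,-0.073,-1],
    [-0.04,-0.016,0.27,0,0,-0.073,-1],
    [-0.04,-0.016,0.27,0,0,-0.073,-1],
    [-0.04,-0.016,0.27,0,0,-0.073,-1],
    [-0.04,-0.016,0.27,0,0,-0.073,-1],
    [-0.04,-0.016,0.27,0,0,-0.073,-1],
  ],
)

```text
time_s: 2.75
position: [0.5576, 0.3354, 0.1694]
tcp_rot: [[0.961, 0.278, 0.005], [0.278, -0.961, 0.002], [0.006, -0.0, -1.0]]
force: [0.5, 0.9, 0.8]
opening: 0.997
grasp_force: 0.0
```

Run:
```python
from h import *
im,k=cap("wrist"); np.savez("w3",im=im,f=k[0],cx=k[1],cy=k[2],T=k[3]); s=read_state();print(s["position"],s["tcp_rot"])
u,v=proj(k,(.5576,.343,.082)); print(u,v); u,v=int(u),int(v)
x0,y0=max(0,u-80),max(0,v-110); print(x0,y0)
c=cv2.resize(im[y0:y0+180,x0:x0+160],None,fx=3.3,fy=3.3,interpolation=cv2.INTER_CUBIC)
save("w3c",np.clip(c*1.3,0,255).astype(np.uint8))
```

```text
[0.55744279 0.33552252 0.16954712] [[ 9.60594633e-01  2.77899096e-01  5.48120006e-03]
 [ 2.77892160e-01 -9.60610187e-01  2.00420728e-03]
 [ 5.82226400e-03 -4.02048233e-04 -9.99982970e-01]]
309.3462791643668 250.95835790038308
229 140
```

View pics/w3c.png

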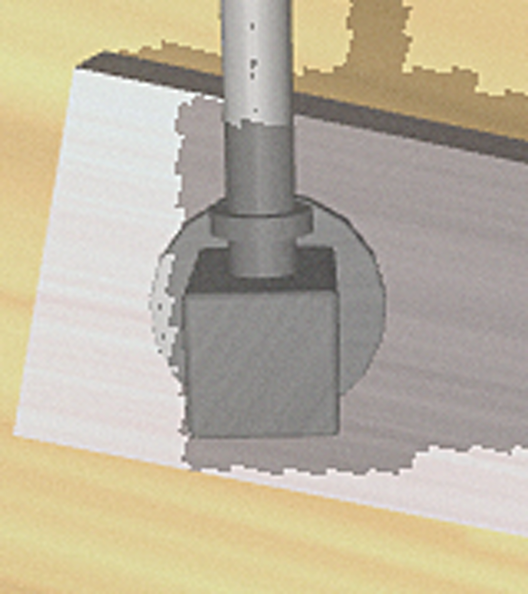

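The top face corners are at crop (184,293), (338,290), (338,434) and (189,436). The spout points straight up the image.

Run:
```python
from h import *
d=np.load("w3.npz"); k=(float(d["f"]),float(d["cx"]),float(d["cy"]),d["T"])
P=lambda x,y,z: onz(k,229+x/3.3,140+y/3.3,z)
q=[P(*c,.082) for c in((184,293),(338,290),(338,434),(189,436))]
c=np.mean(q,0);ang=lambda a:np.degrees(np.arctan2(a[1],a[0]))
print(c,[np.linalg.norm(q[i]-q[i-1]).round(4) for i in range(4)],ang(q[0]-q[3]),ang(q[1]-q[2]),ang(q[0]-q[1])-90,ang(q[3]-q[2])-90)
m=[P(257,10,.066),P(260,190,.066)];print("spoutdir",ang(m[0]-m[1]))
f=[P(150,310,.045),P(385,310,.045)];print("fl",np.mean(f,0),np.linalg.norm(f[0]-f[1]))
s=read_state();R=np.array(s["tcp_rot"]);print("tool delta",R.T@(np.array([c[0],c[1],.073])-s["position"]),"yaw",ang(R[:,0]))
```

```text
[0.55778646 0.34355416 0.082     ] [np.float64(0.025), np.float64(0.0254), np.float64(0.0252), np.float64(0.0253)] 16.645975442355113 16.361557939573924 17.196194551005064 16.862973714316
spoutdir 16.46616887978009
fl [0.55726736 0.34358532 0.045     ] 0.04526611317771397
tool delta [ 0.00199994 -0.00758095  0.09656346] yaw 16.134723370034887
```

step_arm(
  steps=[
    [0.007,-0.025,0.15,0,0,-0.01,-1],
    [0.007,-0.025,0.15,0,0,-0.01,-1],
    [0.007,-0.025,0.15,0,0,-0.01,-1],
    [0.007,-0.025,0.15,0,0,-0.01,-1],
    [0.007,-0.025,0.15,0,0,-0.01,-1],
  ],
)

```text
time_s: 3.22
position: [0.5563, 0.3436, 0.1238]
tcp_rot: [[0.958, 0.286, 0.003], [0.286, -0.958, 0.001], [0.004, -0.0, -1.0]]
force: [0.1, -0.2, -0.2]
opening: 1.004
grasp_force: 0.0
```

step_arm(
  steps=[
    [0.004,0,0.08,0,0,0,-1],
    [0.004,0,0.165,0,0,0,-1],
    [0.004,0,0.165,0,0,0,-1],
    [0.004,0,0.165,0,0,0,-1],
    [0.004,0,0.165,0,0,0,-1],
  ],
)

```text
time_s: 3.63
position: [0.5573, 0.344, 0.0739]
tcp_rot: [[0.958, 0.286, 0.003], [0.286, -0.958, 0.001], [0.003, -0.0, -1.0]]
force: [0.5, 0.1, 1.0]
opening: 1.0
grasp_force: 0.0
```

step_arm(
  steps=[
    [0,0,0,0,0,0,1],
    [0,0,0,0,0,0,1],
    [0,0,0,0,0,0,1],
    [0,0,0,0,0,0,1],
    [0,0,0,0,0,0,1],
    [0,0,0,0,0,0,1],
    [0,0,0,0,0,0,1],
    [0,0,0,0,0,0,1],
  ],
)

```text
time_s: 4.3
position: [0.5561, 0.3436, 0.072]
tcp_rot: [[0.958, 0.286, -0.0], [0.286, -0.958, -0.0], [-0.0, 0.0, -1.0]]
force: [0.7, -0.4, 1.0]
opening: 0.478
grasp_force: 0.0
```

step_arm(
  steps=[
    [0,0,0,0,0,0,1],
    [0,0,0,0,0,0,1],
    [0,0,0,0,0,0,1],
    [0,0,0,0,0,0,1],
    [0,0,0,0,0,0,1],
    [0,0,0,0,0,0,1],
  ],
)

```text
time_s: 4.8
position: [0.5561, 0.3436, 0.072]
tcp_rot: [[0.958, 0.286, -0.0], [0.286, -0.958, -0.0], [-0.0, 0.0, -1.0]]
force: [0.4, 0.1, -1.2]
opening: 0.295
grasp_force: 30.0
```

step_arm(
  steps=[
    [0,0,-0.05,0,0,0,1],
    [0,0,-0.1,0,0,0,1],
    [0,0,-0.2,0,0,0,1],
    [0,0,-0.3,0,0,0,1],
    [0,0,-0.4,0,0,0,1],
    [0,0,-0.45,0,0,0,1],
    [0,0,-0.45,0,0,0,1],
    [0,0,-0.45,0,0,0,1],
  ],
)

```text
time_s: 5.47
position: [0.5561, 0.3436, 0.2073]
tcp_rot: [[0.958, 0.286, 0.001], [0.286, -0.958, 0.0], [0.001, -0.0, -1.0]]
force: [-1.3, -0.5, -2.8]
opening: 0.298
grasp_force: 30.0
```

Run:
```python
from h import *
im,k=cap("wrist"); np.savez("w4",im=im,f=k[0],cx=k[1],cy=k[2],T=k[3]); s=read_state();print(s["position"],s["tcp_rot"],s["force"])
c=cv2.resize(im[180:420,200:440],None,fx=2.5,fy=2.5,interpolation=cv2.INTER_CUBIC)
save("w4c",np.clip(c*1.3,0,255).astype(np.uint8))
```

```text
[0.55514179 0.34318462 0.2058098 ] [[ 9.58102846e-01  2.86414548e-01 -2.37538016e-03]
 [ 2.86413008e-01 -9.58105758e-01 -9.72201251e-04]
 [-2.55431799e-03  2.51129008e-04 -9.99996706e-01]] [-0.02859058  0.18939184 -1.78447072]
```

View pics/w4c.png

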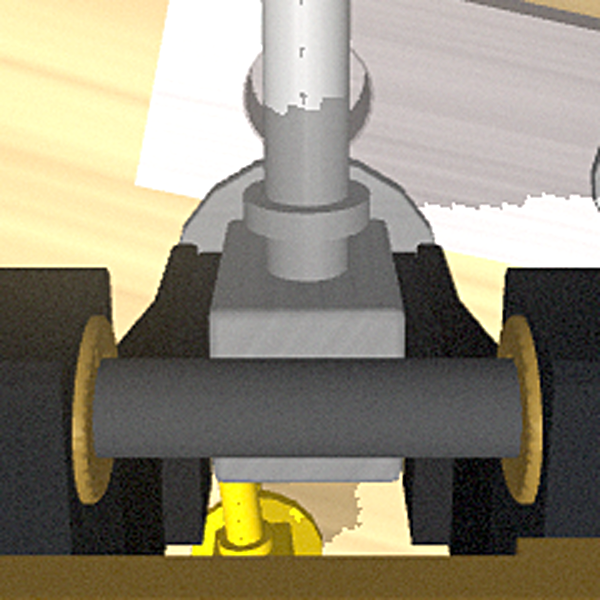

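The elbow is held squarely. Its top face spans crop y 310–480 and x 210–405, and the spout runs straight up the image.

Run:
```python
from h import *
d=np.load("w4.npz"); 
T=np.array(capture("wrist")["T_tool_cam"]); k=(float(d["f"]),float(d["cx"]),float(d["cy"]),T)
P=lambda x,y,z: onz(k,200+x/2.5,180+y/2.5,z)
for z in(-.009,-.010):
  q=[P(*c,z) for c in((210,310),(405,310),(402,480),(216,480))]
  print(np.mean(q,0),[np.linalg.norm(q[i]-q[i-1]).round(4) for i in range(4)])
# fixture from top cam: refine by circles: bore dark ring & cup
d=np.load("top0.npz"); k2=(float(d["f"]),float(d["cx"]),float(d["cy"]),d["T"]); im=d["im"]
g=cv2.cvtColor(im[215:295,325:400],cv2.COLOR_RGB2GRAY)
m=(g<60).astype(np.uint8)
n,l,st,ce=cv2.connectedComponentsWithStats(m)
for i in range(1,n):
    if st[i,4]>20: 
        x,y,w,h,a=st[i]; print(st[i].tolist(),ce[i], onz(k2,325+x+w/2-.5,215+y+h/2-.5,.092))
s=read_state(); print(s["position"],s["joint_positions"])
```

```text
[ 0.00143262  0.00023924 -0.009     ] [np.float64(0.0252), np.float64(0.0254), np.float64(0.0252), np.float64(0.0254)]
[ 0.00199016  0.00023759 -0.01      ] [np.float64(0.025), np.float64(0.0252), np.float64(0.025), np.float64(0.0252)]
[27, 34, 19, 18, 125] [36.176 42.416] [ 0.53132887 -0.14280242  0.092     ]
[58, 49, 6, 17, 79] [60.51898734 57.30379747] [ 0.49611295 -0.20420367  0.092     ]
[0.55471624 0.34300784 0.20493393] [ 2.19318933e+01  3.50886517e+01  8.00977153e+01 -1.12636595e-03
  6.50640771e+01  9.52893345e+01]
```

step_arm(
  steps=[
    [-0.425,0.77,-0.08,0,0,0,1],
    [-0.425,0.77,-0.08,0,0,0,1],
    [-0.425,0.77,-0.08,0,0,0,1],
    [-0.425,0.77,-0.08,0,0,0,1],
    [-0.425,0.77,-0.08,0,0,0,1],
    [-0.425,0.77,-0.08,0,0,0,1],
    [-0.425,0.77,-0.08,0,0,0,1],
    [-0.425,0.77,-0.08,0,0,0,1],
  ],
)

```text
time_s: 6.23
position: [0.4983, 0.0825, 0.2295]
tcp_rot: [[0.959, 0.282, -0.005], [0.282, -0.959, -0.001], [-0.005, -0.0, -1.0]]
force: [-0.6, 0.3, -2.8]
opening: 0.295
grasp_force: 30.0
```

step_arm(
  steps=[
    [-0.425,0.77,0,0,0,-0.74,1],
    [-0.425,0.77,0,0,0,-0.74,1],
    [-0.425,0.77,0,0,0,-0.74,1],
    [-0.425,0.77,0,0,0,-0.74,1],
    [-0.425,0.77,0,0,0,-0.74,1],
    [-0.425,0.77,0,0,0,-0.74,1],
    [-0.425,0.77,0,0,0,-0.74,1],
    [-0.425,0.77,0,0,0,-0.74,1],
  ],
)

```text
time_s: 6.9
position: [0.4443, -0.1785, 0.2301]
tcp_rot: [[0.648, 0.762, 0.0], [0.762, -0.648, -0.004], [-0.003, 0.003, -1.0]]
force: [1.2, 0.3, -2.6]
opening: 0.295
grasp_force: 30.0
```

step_arm(
  steps=[
    [0,0,0,0,0,0,1],
    [0,0,0,0,0,0,1],
    [0,0,0,0,0,0,1],
    [0,0,0,0,0,0,1],
  ],
)

```text
time_s: 7.23
position: [0.4442, -0.1701, 0.2305]
tcp_rot: [[0.642, 0.767, -0.001], [0.767, -0.642, 0.001], [0.0, -0.002, -1.0]]
force: [-0.5, -0.3, -1.8]
opening: 0.296
grasp_force: 30.0
```

Run:
```python
from h import *
im,k=cap("wrist"); np.savez("w5",im=im,f=k[0],cx=k[1],cy=k[2],T=k[3]); s=read_state();print(s["position"],s["tcp_rot"],s["force"])
print(proj(k,(.532,-.144,.092)),proj(k,(.592,-.144,.08)))
save("w5",im)
```

```text
[ 0.4443185  -0.17029016  0.230729  ] [[ 6.41532628e-01  7.67095365e-01 -7.66306837e-04]
 [ 7.67095737e-01 -6.41532134e-01  8.06955191e-04]
 [ 1.27401126e-04 -1.10551879e-03 -9.99999381e-01]] [-0.08047321 -0.75356543 -2.92518021]
(np.float64(405.3834462799046), np.float64(111.19614677797776)) (np.float64(478.92174609857165), np.float64(46.89457766545621))
```

View pics/w5.png

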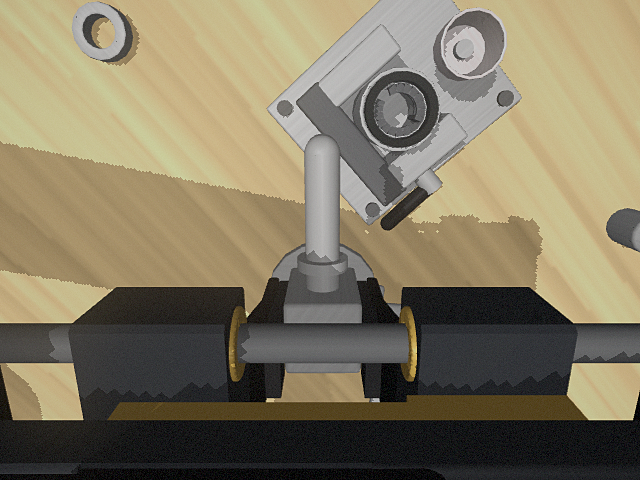

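The black seal ring is at about (400,108), the cup at (470,45) and the spout at (321,145). I'll fit the ring and cup outlines.

Run:
```python
from h import *
d=np.load("w5.npz"); k=(float(d["f"]),float(d["cx"]),float(d["cy"]),d["T"]); im=d["im"]
g=cv2.cvtColor(im,cv2.COLOR_RGB2GRAY)
m=np.zeros_like(g); m[60:160,350:450]=(g[60:160,350:450]<62)*255
n,l,st,ce=cv2.connectedComponentsWithStats(m)
i=min(range(1,n),key=lambda i:1e9 if st[i,4]<200 else np.hypot(*(ce[i]-[400,108])))
c=max(cv2.findContours((l==i).astype(np.uint8),cv2.RETR_EXTERNAL,cv2.CHAIN_APPROX_NONE)[0],key=cv2.contourArea)
h=cv2.convexHull(c)[:,0].astype(float)
def circ(pts,z):
    W=np.array([onz(k,*p,z)[:2] for p in pts]); A=np.c_[2*W,np.ones(len(W))]; x=np.linalg.lstsq(A,(W**2).sum(1),rcond=None)[0]
    r=np.sqrt(x[2]+x[0]**2+x[1]**2); return x[:2],r,np.abs(np.linalg.norm(W-x[:2],axis=1)-r).max()
print("seal",st[i],circ(h,.092))
# cup: outer rim picks
print("cup",circ([(506,42),(434,42),(470,9),(494,18),(446,18),(500,60),(440,58)],.08))
cors=[(268,105),(367,226),(520,98)]
q=[onz(k,*p,.012) for p in cors]
a=lambda v:np.degrees(np.arctan2(v[1],v[0]))
print("base",np.linalg.norm(q[0]-q[1]),a(q[0]-q[1])-90,np.linalg.norm(q[2]-q[1]),a(q[2]-q[1]))
```

```text
seal [ 364   71   74   76 1366] (array([ 0.53027068, -0.14150205]), np.float64(0.02264882024635661), np.float64(0.0005363307812714241))
cup (array([ 0.58825681, -0.13962282]), np.float64(0.021280145121505167), np.float64(0.0017788771920426438))
base 0.1287676410482756 -0.5806715431744323 0.15812868542690425 1.508364269427766
```

step_arm(
  steps=[
    [0.25,0.158,0,0,0,0,1],
    [0.25,0.158,0,0,0,0,1],
    [0.25,0.158,0,0,0,0,1],
    [0.25,0.158,0.1,0,0,0,1],
    [0.25,0.158,0.235,0,0,0,1],
    [0.25,0.158,0.235,0,0,0,1],
    [0.25,0.158,0.235,0,0,0,1],
    [0.25,0.158,0.235,0,0,0,1],
  ],
)

```text
time_s: 7.95
position: [0.5294, -0.1448, 0.1617]
tcp_rot: [[0.643, 0.766, 0.001], [0.766, -0.643, -0.001], [0.0, 0.001, -1.0]]
force: [0.2, 0.7, -2.6]
opening: 0.295
grasp_force: 30.0
```

```bash
cat > st.py <<'E'
from h import *
s=read_state();R=np.array(s["tcp_rot"]);p=np.array(s["position"])
yaw=np.arctan2(R[1,0],R[0,0])
e=p+R@np.array([.0016,.0002,.032])
print("t",round(s["time_s"],2),"p",p.round(4),"yaw",np.degrees(yaw).round(2),"tilt",(R[:2,2]*1000).round(1),"F",np.round(s["force"],1),"M",np.round(s["moment"],2),"elbow",(e*1000).round(1),"dtool to sleeve",(R.T@(np.array([.5303,-.1415,.101])-e)).round(4), "j6",round(s["joint_positions"][5],1))
E
python3 st.py
```

```text
t 7.95 p [ 0.5294 -0.1448  0.1617] yaw 50.0 tilt [ 1.3 -0.6] F [ 0.2  0.7 -2.6] M [ 0.03 -0.07 -0.05] elbow [ 530.7 -143.8  129.7] dtool to sleeve [ 0.0015 -0.0018  0.0287] j6 13.0
```

step_arm(
  steps=[
    [0.003,-0.004,0.01,0,0,0,1],
    [0.003,-0.004,0.01,0,0,0,1],
    [0.003,-0.004,0.01,0,0,0,1],
    [0.003,-0.004,0.01,0,0,0,1],
    [0.003,-0.004,0.01,0,0,0,1],
    [0.003,-0.004,0.01,0,0,0,1],
  ],
)

```text
time_s: 8.45
position: [0.5285, -0.1439, 0.1581]
tcp_rot: [[0.644, 0.765, 0.001], [0.765, -0.644, -0.0], [0.0, 0.001, -1.0]]
force: [0.3, 0.3, -2.1]
opening: 0.29
grasp_force: 30.0
```

```bash
python3 st.py
```

```text
t 8.45 p [ 0.5285 -0.1439  0.1581] yaw 49.93 tilt [ 0.9 -0.5] F [ 0.3  0.3 -2.1] M [-0.05 -0.1   0.01] elbow [ 529.7 -142.8  126.1] dtool to sleeve [ 0.0013 -0.0004  0.0251] j6 13.1
```

step_arm(
  steps=[
    [0.004,-0.001,0.02,0,0,0,1],
    [0.004,-0.001,0.04,0,0,0,1],
    [0.004,-0.001,0.054,0,0,0,1],
    [0.004,-0.001,0.054,0,0,0,1],
    [0.004,-0.001,0.054,0,0,0,1],
    [0.004,-0.001,0.054,0,0,0,1],
  ],
)

```text
time_s: 8.95
position: [0.5289, -0.1426, 0.1411]
tcp_rot: [[0.644, 0.765, -0.0], [0.765, -0.644, 0.0], [-0.0, -0.0, -1.0]]
force: [0.0, -0.6, -2.1]
opening: 0.298
grasp_force: 30.0
```

```bash
python3 st.py
```

```text
t 8.95 p [ 0.5289 -0.1426  0.1411] yaw 49.95 tilt [-0.3  0.2] F [ 0.  -0.6 -2.1] M [-0.01 -0.02  0.01] elbow [ 530.1 -141.5  109.1] dtool to sleeve [0.0001 0.0002 0.0081] j6 13.3
```

step_arm(
  steps=[
    [0,0,0.007,0,0,0,1],
    [0,0,0.014,0,0,0,1],
    [0,0,0.014,0,0,0,1],
  ],
)

```text
time_s: 9.2
position: [0.5287, -0.1425, 0.1368]
tcp_rot: [[0.644, 0.765, -0.001], [0.765, -0.644, 0.0], [-0.0, -0.001, -1.0]]
force: [-0.1, -0.4, -2.5]
opening: 0.293
grasp_force: 30.0
```

step_arm(
  steps=[
    [0,0,0.005,0,0,0,1],
    [0,0,0.01,0,0,0,1],
    [0,0,0.01,0,0,0,1],
    [0,0,0.01,0,0,0,1],
  ],
)

```text
time_s: 9.53
position: [0.5295, -0.1429, 0.1342]
tcp_rot: [[0.644, 0.765, 0.001], [0.765, -0.644, -0.001], [0.0, 0.001, -1.0]]
force: [1.5, -0.4, -3.0]
opening: 0.296
grasp_force: 30.0
```

```bash
python3 st.py
```

```text
t 9.53 p [ 0.5295 -0.1429  0.1342] yaw 49.94 tilt [ 1.4 -0.6] F [ 1.5 -0.4 -3. ] M [-0.13 -0.36  0.04] elbow [ 530.8 -141.8  102.2] dtool to sleeve [-0.0001 -0.0005  0.0012] j6 13.3
```

step_arm(
  steps=[
    [0,0,0.003,0,0,0,1],
    [0,0,0.006,0,0,0,1],
    [0,0,0.006,0,0,0,1],
    [0,0,0.006,0,0,0,1],
  ],
)

```text
time_s: 9.87
position: [0.5296, -0.1429, 0.1327]
tcp_rot: [[0.644, 0.765, 0.002], [0.765, -0.644, -0.001], [0.0, 0.002, -1.0]]
force: [2.4, -0.1, 0.1]
opening: 0.295
grasp_force: 30.0
```

```bash
python3 st.py
```

```text
t 9.87 p [ 0.5296 -0.1429  0.1327] yaw 49.94 tilt [ 1.7 -0.8] F [ 2.4 -0.1  0.1] M [-0.11 -0.42 -0.02] elbow [ 530.8 -141.8  100.7] dtool to sleeve [-0.0001 -0.0006 -0.0003] j6 13.3
```

step_arm(
  steps=[
    [0.0017,0.002,0.002,0,0,0,1],
    [0.0017,0.002,0.003,0,0,0,1],
    [0.0017,0.002,0.003,0,0,0,1],
  ],
)

```text
time_s: 10.12
position: [0.5298, -0.1429, 0.1326]
tcp_rot: [[0.643, 0.766, 0.0], [0.766, -0.643, -0.001], [-0.0, 0.001, -1.0]]
force: [-0.3, -0.5, 7.6]
opening: 0.294
grasp_force: 30.0
```

```bash
python3 st.py
```

```text
t 10.12 p [ 0.5298 -0.1429  0.1326] yaw 49.97 tilt [ 0.2 -0.8] F [-0.3 -0.5  7.6] M [-0.13  0.11 -0.03] elbow [ 530.9 -141.8  100.6] dtool to sleeve [-0.0002 -0.0007 -0.0004] j6 13.3
```

step_arm(
  steps=[
    [0,0.0002,-0.001,0,0,-0.055,1],
    [0,0.0005,-0.001,0,0,-0.11,1],
    [0,0.0007,-0.001,0,0,-0.165,1],
    [0,0.0009,-0.001,0,0,-0.22,1],
    [0,0.0011,-0.001,0,0,-0.275,1],
    [0,0.0014,-0.001,0,0,-0.33,1],
    [0,0.0016,-0.001,0,0,-0.385,1],
    [0,0.0018,-0.001,0,0,-0.44,1],
  ],
)

```text
time_s: 10.78
position: [0.5305, -0.1431, 0.1327]
tcp_rot: [[0.344, 0.939, 0.001], [0.939, -0.344, -0.0], [-0.0, 0.001, -1.0]]
force: [0.4, -0.5, 4.8]
opening: 0.295
grasp_force: 30.0
```

```bash
python3 st.py
```

```text
t 10.78 p [ 0.5305 -0.1431  0.1327] yaw 69.85 tilt [ 1.1 -0.5] F [ 0.4 -0.5  4.8] M [-0.   -0.16 -0.06] elbow [ 531.3 -141.7  100.7] dtool to sleeve [-0.0002 -0.001  -0.0003] j6 -6.6
```

step_arm(
  steps=[
    [0,0.0002,0,0,0,-0.055,1],
    [0,0.0005,0,0,0,-0.11,1],
    [0,0.0007,0,0,0,-0.165,1],
    [0,0.0009,0,0,0,-0.22,1],
    [0,0.0011,0,0,0,-0.275,1],
  ],
)

```text
time_s: 11.2
position: [0.5309, -0.1431, 0.1326]
tcp_rot: [[0.135, 0.991, 0.001], [0.991, -0.135, -0.0], [-0.0, 0.001, -1.0]]
force: [1.7, 0.0, 4.0]
opening: 0.294
grasp_force: 30.0
```

```bash
python3 st.py
```

```text
t 11.2 p [ 0.5309 -0.1431  0.1326] yaw 82.22 tilt [ 1.3 -0.4] F [1.7 0.  4. ] M [ 0.02 -0.29 -0.04] elbow [ 531.4 -141.6  100.6] dtool to sleeve [-0.0001 -0.0011 -0.0004] j6 -19.0
```

step_arm(
  steps=[
    [0.002,0.0002,0.001,0,0,-0.055,1],
    [0.002,0.0005,0.001,0,0,-0.11,1],
    [0.002,0.0007,0.001,0,0,-0.165,1],
    [0.002,0.0009,0.001,0,0,-0.22,1],
  ],
)

```text
time_s: 11.53
position: [0.5314, -0.1429, 0.1321]
tcp_rot: [[-0.037, 0.999, 0.002], [0.999, 0.037, -0.001], [-0.001, 0.002, -1.0]]
force: [1.1, -1.0, 1.0]
opening: 0.293
grasp_force: 30.0
```

```bash
python3 st.py
```

```text
t 11.53 p [ 0.5314 -0.1429  0.1321] yaw 92.13 tilt [ 1.7 -1. ] F [ 1.1 -1.   1. ] M [-0.19 -0.42 -0.03] elbow [ 531.6 -141.3  100.1] dtool to sleeve [-0.0001 -0.0013 -0.0009] j6 -28.8
```

step_arm(
  steps=[
    [-0.002,0.001,0.003,0,0,0,1],
    [-0.002,0.001,0.006,0,0,0,1],
    [-0.002,0.001,0.006,0,0,0,1],
  ],
)

```text
time_s: 11.78
position: [0.5319, -0.1433, 0.1297]
tcp_rot: [[-0.034, 0.999, 0.002], [0.999, 0.034, -0.001], [-0.001, 0.002, -1.0]]
force: [3.7, -0.7, 1.0]
opening: 0.294
grasp_force: 30.0
```

```bash
python3 st.py
```

```text
t 11.78 p [ 0.5319 -0.1433  0.1297] yaw 91.97 tilt [ 1.9 -0.6] F [ 3.7 -0.7  1. ] M [-0.03 -0.76  0.08] elbow [ 532.1 -141.7   97.7] dtool to sleeve [ 0.0003 -0.0018 -0.0033] j6 -28.7
```

It has dropped about 3 mm, so the lugs are in the slot at yaw ≈ 92°. I'll centre it and lower it onto the seal.

step_arm(
  steps=[
    [0,0.004,0,0,0,0,1],
    [0,0.004,0.003,0,0,0,1],
    [0,0.004,0.006,0,0,0,1],
    [0,0.004,0.01,0,0,0,1],
    [0,0.004,0.01,0,0,0,1],
  ],
)

```text
time_s: 12.2
position: [0.5317, -0.143, 0.1259]
tcp_rot: [[-0.035, 0.999, -0.002], [0.999, 0.035, 0.0], [0.0, -0.002, -1.0]]
force: [0.8, -0.0, -2.6]
opening: 0.297
grasp_force: 30.0
```

```bash
python3 st.py
```

```text
t 12.2 p [ 0.5317 -0.143   0.1259] yaw 92.01 tilt [-1.5  0.4] F [ 0.8 -0.  -2.6] M [-0.28 -0.38  0.04] elbow [ 531.8 -141.3   93.9] dtool to sleeve [-0.0001 -0.0015 -0.0071] j6 -28.7
```

step_arm(
  steps=[
    [0,0.001,0.003,0,0,0,1],
    [0,0.001,0.007,0,0,0,1],
    [0,0.001,0.007,0,0,0,1],
    [0,0.001,0.007,0,0,0,1],
  ],
)

```text
time_s: 12.53
position: [0.532, -0.1428, 0.1241]
tcp_rot: [[-0.035, 0.999, -0.001], [0.999, 0.035, 0.001], [0.001, -0.001, -1.0]]
force: [1.3, -1.3, -2.1]
opening: 0.294
grasp_force: 30.0
```

```bash
python3 st.py
```

```text
t 12.53 p [ 0.532  -0.1428  0.1241] yaw 92.02 tilt [-1.5  0.6] F [ 1.3 -1.3 -2.1] M [-0.29 -0.21  0.01] elbow [ 532.1 -141.2   92.1] dtool to sleeve [-0.0002 -0.0018 -0.0089] j6 -28.7
```

step_arm(
  steps=[
    [0,0,0.002,0,0,0,1],
    [0,0,0.002,0,0,0.06,1],
    [0,-0.0004,0.002,0,0,0.12,1],
    [0,-0.0007,0.002,0,0,0.18,1],
    [0,-0.001,0.002,0,0,0.24,1],
    [0,-0.0012,0.002,0,0,0.3,1],
    [0,-0.0014,0.002,0,0,0.36,1],
    [0,-0.0014,0.002,0,0,0.36,1],
  ],
)

```text
time_s: 13.2
position: [0.5316, -0.1427, 0.124]
tcp_rot: [[0.246, 0.969, -0.001], [0.969, -0.246, 0.001], [0.0, -0.001, -1.0]]
force: [-1.1, -0.2, -0.7]
opening: 0.299
grasp_force: 30.0
```

```bash
python3 st.py
```

```text
t 13.2 p [ 0.5316 -0.1427  0.124 ] yaw 75.78 tilt [-1.2  0.5] F [-1.1 -0.2 -0.7] M [-0.15  0.09 -0.  ] elbow [ 532.2 -141.2   92. ] dtool to sleeve [-0.0007 -0.0018 -0.009 ] j6 -12.4
```

step_arm(
  steps=[
    [0,-0.0002,0,0,0,0.06,1],
    [0,-0.0004,0,0,0,0.12,1],
    [0,-0.0007,0,0,0,0.18,1],
    [0,-0.001,0,0,0,0.24,1],
    [0,-0.0012,0,0,0,0.3,1],
    [0,-0.0014,0,0,0,0.36,1],
    [0,-0.0014,0,0,0,0.36,1],
  ],
)

```text
time_s: 13.78
position: [0.5312, -0.1426, 0.1239]
tcp_rot: [[0.505, 0.863, -0.001], [0.863, -0.505, 0.001], [-0.0, -0.001, -1.0]]
force: [-0.5, -0.2, -1.1]
opening: 0.299
grasp_force: 30.0
```

```bash
python3 st.py
```

```text
t 13.78 p [ 0.5312 -0.1426  0.1239] yaw 59.64 tilt [-1.2  0.7] F [-0.5 -0.2 -1.1] M [-0.07  0.11 -0.03] elbow [ 532.2 -141.3   91.9] dtool to sleeve [-0.0012 -0.0015 -0.0091] j6 3.7
```

step_arm(
  steps=[
    [0,-0.0002,0.0003,0,0,0.055,1],
    [0,-0.0004,0.0008,0,0,0.11,1],
    [0,-0.0007,0.0013,0,0,0.165,1],
    [0,-0.0009,0.0018,0,0,0.22,1],
    [0,-0.0011,0.0024,0,0,0.275,1],
    [0.0002,-0.0014,0.003,0,0,0.33,1],
    [0.0003,-0.0016,0.0036,0,0,0.385,1],
    [0.0003,-0.0018,0.0042,0,0,0.44,1],
  ],
)

```text
time_s: 14.45
position: [0.531, -0.1423, 0.1228]
tcp_rot: [[0.768, 0.641, -0.001], [0.641, -0.768, 0.0], [-0.0, -0.001, -1.0]]
force: [-1.1, -0.5, 0.5]
opening: 0.296
grasp_force: 30.0
```

```bash
python3 st.py
```

```text
t 14.45 p [ 0.531  -0.1423  0.1228] yaw 39.86 tilt [-0.8  0.4] F [-1.1 -0.5  0.5] M [-0.05  0.09  0.08] elbow [ 532.4 -141.4   90.8] dtool to sleeve [-0.0016 -0.0013 -0.0102] j6 23.5
```

step_arm(
  steps=[
    [-0.0005,-0.0004,0.0005,0,0,0.055,1],
    [-0.0005,-0.0008,0.0011,0,0,0.11,1],
    [-0.0005,-0.001,0.0016,0,0,0.165,1],
    [-0.0005,-0.0013,0.0022,0,0,0.22,1],
    [-0.0005,-0.0015,0.0027,0,0,0.275,1],
    [-0.0005,-0.0018,0.0033,0,0,0.33,1],
    [-0.0005,-0.002,0.0038,0,0,0.385,1],
    [-0.0005,-0.0022,0.0043,0,0,0.44,1],
  ],
)

```text
time_s: 15.12
position: [0.5307, -0.1419, 0.1217]
tcp_rot: [[0.939, 0.343, -0.0], [0.343, -0.939, 0.0], [-0.0, -0.0, -1.0]]
force: [-0.4, 0.8, 1.0]
opening: 0.296
grasp_force: 30.0
```

```bash
python3 st.py
```

```text
t 15.12 p [ 0.5307 -0.1419  0.1217] yaw 20.06 tilt [-0.2  0.3] F [-0.4  0.8  1. ] M [0.08 0.1  0.13] elbow [ 532.3 -141.5   89.7] dtool to sleeve [-0.0019 -0.0007 -0.0113] j6 43.3
```

step_arm(
  steps=[
    [0,-0.0002,0.0005,0,0,0.055,1],
    [0,-0.0004,0.0011,0,0,0.11,1],
    [0,-0.0007,0.0016,0,0,0.165,1],
    [0,-0.0009,0.0022,0,0,0.22,1],
    [0,-0.0011,0.0027,0,0,0.275,1],
    [0.0002,-0.0014,0.0033,0,0,0.33,1],
    [0.0003,-0.0016,0.0038,0,0,0.385,1],
    [0.0003,-0.0017,0.0041,0,0,0.42,1],
  ],
)

```text
time_s: 15.78
position: [0.5306, -0.1414, 0.1205]
tcp_rot: [[1.0, 0.021, -0.0], [0.021, -1.0, 0.0], [-0.0, -0.0, -1.0]]
force: [-0.5, 0.5, 1.1]
opening: 0.297
grasp_force: 30.0
```

step_arm(
  steps=[
    [0,0,0,0,0,0,1],
    [0,0,0,0,0,0,1],
  ],
)

```text
time_s: 15.95
position: [0.5306, -0.1414, 0.1204]
tcp_rot: [[1.0, 0.022, -0.0], [0.022, -1.0, 0.0], [-0.0, -0.0, -1.0]]
force: [-0.7, 1.1, 1.3]
opening: 0.292
grasp_force: 30.0
```

```bash
python3 st.py
python3 - <<'E'
from h import *
im,k=cap("wrist"); np.savez("w6",im=im,f=k[0],cx=k[1],cy=k[2],T=k[3]); save("w6",im[60:420,140:500])
E
```

```text
t 15.95 p [ 0.5306 -0.1414  0.1204] yaw 1.23 tilt [-0.2  0.4] F [-0.7  1.1  1.3] M [0.15 0.18 0.05] elbow [ 532.2 -141.5   88.4] dtool to sleeve [-0.0019 -0.0001 -0.0126] j6 62.2
```

View pics/w6.png

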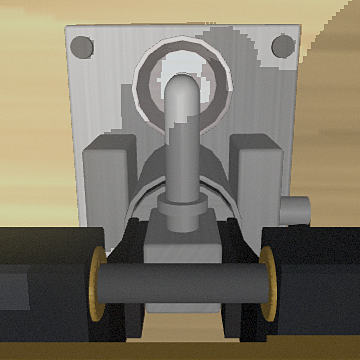

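The spout end is at crop column 182, as is the cup centre, and the elbow is drawn down to about 3.4 mm. I'll release and back straight up.

step_arm(
  steps=[
    [0,0,0,0,0,0,-0.1],
    [0,0,0,0,0,0,-0.1],
    [0,0,0,0,0,0,-0.1],
    [0,0,0,0,0,0,-0.1],
    [0,0,0,0,0,0,-0.1],
    [0,0,0,0,0,0,-0.1],
    [0,0,0,0,0,0,-0.1],
    [0,0,0,0,0,0,-0.1],
  ],
)

```text
time_s: 16.67
position: [0.5308, -0.1417, 0.1201]
tcp_rot: [[1.0, 0.02, 0.0], [0.02, -1.0, -0.0], [0.0, 0.0, -1.0]]
force: [0.1, 0.3, -0.3]
opening: 0.552
grasp_force: 0.0
```

step_arm(
  steps=[
    [0,0,-0.05,0,0,0,-0.1],
    [0,0,-0.1,0,0,0,-0.1],
    [0,0,-0.2,0,0,0,-0.1],
    [0,0,-0.3,0,0,0,-0.1],
    [0,0,-0.35,0,0,0,-0.1],
    [0,0,-0.35,0,0,0,-0.1],
    [0,0,-0.35,0,0,0,-0.1],
    [0,0,-0.35,0,0,0,-0.1],
  ],
)

```text
time_s: 17.33
position: [0.5299, -0.1413, 0.2241]
tcp_rot: [[1.0, 0.02, -0.002], [0.02, -1.0, 0.001], [-0.002, -0.001, -1.0]]
force: [0.0, -0.3, -0.4]
opening: 0.548
grasp_force: 0.0
```

```bash
python3 st.py
python3 - <<'E'
from h import *
im,k=cap("wrist"); np.savez("w7",im=im,f=k[0],cx=k[1],cy=k[2],T=k[3])
save("w7",cv2.resize(im[60:300,220:460],None,fx=2.5,fy=2.5,interpolation=cv2.INTER_CUBIC))
E
```

```text
t 17.33 p [ 0.5299 -0.1413  0.2241] yaw 1.12 tilt [-2.  1.] F [ 0.  -0.3 -0.4] M [0.01 0.05 0.06] elbow [ 531.4 -141.4  192.1] dtool to sleeve [-0.0009  0.0002  0.0911] j6 62.3
```

View pics/w7.png

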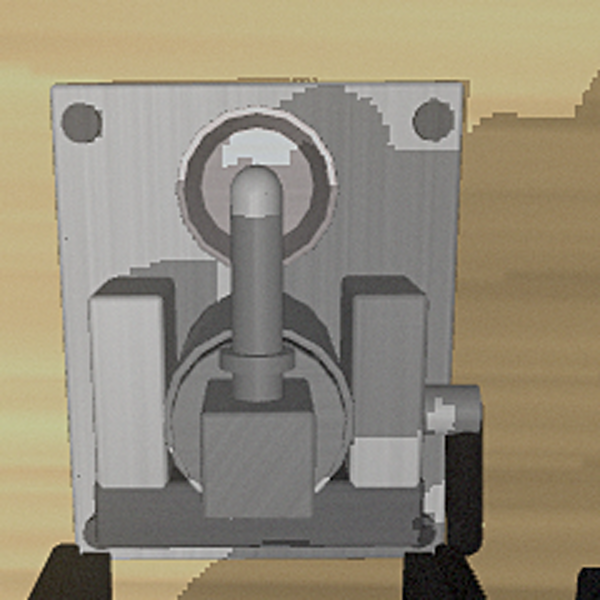

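The spout end is at column 257, the cup's rim spans 178–337 (centre 257), and the gripper is clear. It is aligned and seated, so I'll hand in.

step_arm(
  steps=[
    [0,0,0,0,0,0,-0.1],
    [0,0,0,0,0,0,-0.1],
    [0,0,0,0,0,0,-0.1],
  ],
)

```text
time_s: 17.63
position: [0.5303, -0.1415, 0.2242]
tcp_rot: [[1.0, 0.019, -0.002], [0.019, -1.0, 0.001], [-0.002, -0.001, -1.0]]
force: [-0.7, 0.1, 0.4]
opening: 0.549
grasp_force: 0.0
```

```bash
python3 -c "
from rig import *
print(hand_in())"
```

```text
the job is handed in; nothing more can be done
None
```

The elbow is screwed into the sleeve, about 3.4 mm above the rim by the arm's readings, with its spout lined up on the cup in the last picture and the gripper clear; I handed it in at 17.6 s and got no verdict back.

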